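# Tip the seed sample into the free tray

### The arm

A 6-joint arm with a two-finger parallel gripper is mounted at the origin on a cart in front of the work surface, level with it; the furniture and walls round the work are solid. World frame = base frame: x ahead of the robot, y to its left, z up, the work surface at z = 0. Lengths are in mm, angles in rad, forces in N, time in s.
With the tool pointing down it reaches from about 250 to 800 mm from the base axis. Payload 3.9 kg.
Tool frame: the origin (TCP) lies on the centre line of the jaws, within the pads' length; the fingertips stand 8 mm ahead of it and the grasp point (between the pads) lies 11 mm behind it; z points along the fingers, y is the line along which they close (so a half turn about z gives the same grasp; the last joint's range is limited). The gripper opens to 85 mm and grips with 20 to 120 N. Pads are 22 mm wide; open, the fingers measure 114 mm over their backs; the gripper's body (76 mm by 85 mm) begins 54 mm behind the grasp point. The pads swing forward as they close: fully open they stand 13 mm farther back than shut.
Start: joints at [0, 0.26, -0.138, 1.173, 0, 1.571], TCP at [524.991, -0, 239.304] pointing down, gripper open.
Joint ranges: [-2.78, 2.78], [-0.83, 1.72], [-1.28, 1.37], [-1.9, 2.12], [-1.57, 1.48], [-3.14, 3.14]. Speed limits (rad/s): [2.57, 2.57, 3.14, 3.14, 3.14, 3.14].

### API

Orientations are given as [roll, pitch, yaw] about the fixed x, y, z axes, in that order (R = Rz(yaw) Ry(pitch) Rx(roll)).
In Python, from station import manip, imaging gives the robot as it stands (manip), with the cameras (imaging).
- The arm moves only by the tool move_tool, called after ">>>" by a JSON object that holds its "op" and its "data". Schema: {"type":"object","properties":{"plan":{"type":"object","properties":{"finger_gap":{"type":"array","items":{"type":"number"},"minItems":1,"maxItems":10},"x":{"type":"array","items":{"type":"number"},"minItems":1,"maxItems":10},"y":{"type":"array","items":{"type":"number"},"minItems":1,"maxItems":10},"z":{"type":"array","items":{"type":"number"},"minItems":1,"maxItems":10},"drx":{"type":"array","items":{"type":"number"},"minItems":1,"maxItems":10},"dry":{"type":"array","items":{"type":"number"},"minItems":1,"maxItems":10},"drz":{"type":"array","items":{"type":"number"},"minItems":1,"maxItems":10}},"additionalProperties":false,"required":["finger_gap","x","y","z","drx","dry","drz"]},"grip_n":{"type":"number"},"only":{"type":"string"},"quiet":{"type":"boolean"},"lines":{"type":"string"}},"required":["plan"],"additionalProperties":false}. plan is an object with one list for each field, all of the same length, 1 to 10, a row being the entries at one place: finger_gap (the finger opening in mm), x, y, z (the shift in mm), drx, dry, drz (a rotation vector in rad); each row shifts and turns the commanded pose from where the row before left it, along the tool's axes as they then stand; what a row does not reach is not made up. A row lasts 1/8 s, in which the tool goes at most 62.5 mm and 0.188 rad, less where a joint would pass 70% of its speed; a pose out of reach is approached as far as the arm can. The fingers move at their own pace and stop on an object; grip_n is the grip in N (left out, the last holds). Time passes only in rows, so rows that do not move let the fingers close. The tool returns the time, the measured TCP pose, the force, the opening and the grip force at its end. only (a regular expression) keeps the lines of the reply that match it, lines (a string "A,B") keeps lines A to B, and quiet returns only ok. Input that does not fit is refused with a message, and nothing moves.
- manip.read_state(): the state, without advancing time (a new reading comes with each control period).
- imaging.get_image(name): name is "scene" or "side" or "wrist"; returns a dict with "frame" (420x560x3 uint8, blue, green, red), "z_map" (420x560 float32, mm along the optical axis (not along the pixel's ray), 0 where there is no reading), "fx", "fy", "cx", "cy" (pixels), "rvec" (rotation vector, rad) and "tvec" (3), from world to camera coordinates, as OpenCV has them. Camera axes: x right, y down, z forward; pixel columns grow to the right and rows downward; lengths in mm; the calibration is good to about 2 mm. A picture is of the moment at which its call begins.
- manip.sign_off(): hands the job in; it is judged then, once.
The state is a dict: "time_s": time; "joints": joint angles; "joint_vel": joint speeds; "tau": joint torques, N m; "ee_pos": TCP position; "eef_rot": TCP orientation; "contact_force": force on the tool from outside, world axes, zero at the start; "ft_torque": the same for the moment, N m; "width": finger opening in mm; "grasp_force": force on a finger pad.
Only numpy, scipy, OpenCV 4.12 (cv2) and the standard library are available. Lean on these libraries where they do the work, as an engineer would, in place of code of your own. Each camera call takes 0.05 s, during which the arm holds its last target. There are 200 camera calls.

### The job

Find the steel pan that holds the dark chestnuts and the white tray that is still empty. Lift that pan by its black grip, tip all four chestnuts over its lip into the empty tray, and set the emptied pan back upright on the table where it stood. Leave the other pan, the pale nuts in their tray, the timer and the tape roll as they are.

Things in the scene. Friction and masses are not known exactly. Their poses are not given: they have to be found in the camera images.
- pan_a: stainless steel seed pan a, 142 (x) by 94 (y) mm, about 0.16 kg, one of two alike: one is empty, the other holds the chestnuts, which one changes. Origin mid-underside, z up. Floor 3 mm thick from x = -30 to +55; side walls and back wall (x = +57) 36 mm high; the -x end is an open pouring lip, a ramp rising 20 degrees from x = -30 to its edge. A bail handle stands over the middle
- pan_b: stainless steel seed pan b, 142 (x) by 94 (y) mm, about 0.16 kg, one of two alike: one is empty, the other holds the chestnuts, which one changes. Origin mid-underside, z up. Floor 3 mm thick from x = -30 to +55; side walls and back wall (x = +57) 36 mm high; the -x end is an open pouring lip, a ramp rising 20 degrees from x = -30 to its edge. A bail handle stands over the middle
- pan_a_grip (a point): centre of the black grip bar on the bail handle of pan a: 92 mm above the pan's origin, axes as the pan's. The bar is 16 mm (x) by 60 mm (y) by 18 mm (z); thin legs at y = +-48 mm carry it
- pan_b_grip (a point): centre of the black grip bar on the bail handle of pan b: 92 mm above the pan's origin, axes as the pan's. The bar is 16 mm (x) by 60 mm (y) by 18 mm (z); thin legs at y = +-48 mm carry it
- pan_a_lip (a point): middle of the edge of the pouring lip of pan a, at x = -84, z = 22 mm from the pan's origin; the edge runs along the pan's y
- pan_b_lip (a point): middle of the edge of the pouring lip of pan b, at x = -84, z = 22 mm from the pan's origin; the edge runs along the pan's y
- tray_a: white open tray a, 140 (x) by 130 (y) by 35 mm high, walls and floor 4 mm, fixed to the table, one of two alike; origin in the middle of its underside, z up. One of the trays is empty, the other already holds the pale nuts; which one changes
- tray_b: white open tray b, 140 (x) by 130 (y) by 35 mm high, walls and floor 4 mm, fixed to the table, one of two alike; origin in the middle of its underside, z up. One of the trays is empty, the other already holds the pale nuts; which one changes
- chestnut_1: dark brown chestnut, a slightly flattened ball 27 mm across and 23 mm high, 14 g; origin at its centre; rolls once its support slopes 10 degrees or more. All four lie in the same pan at the start
- chestnut_2: dark brown chestnut, a slightly flattened ball 27 mm across and 23 mm high, 14 g; origin at its centre; rolls once its support slopes 10 degrees or more. All four lie in the same pan at the start
- chestnut_3: dark brown chestnut, a slightly flattened ball 27 mm across and 23 mm high, 14 g; origin at its centre; rolls once its support slopes 10 degrees or more. All four lie in the same pan at the start
- chestnut_4: dark brown chestnut, a slightly flattened ball 27 mm across and 23 mm high, 14 g; origin at its centre; rolls once its support slopes 10 degrees or more. All four lie in the same pan at the start
- pale_1: pale tan nut, a slightly flattened ball 27 mm across and 23 mm high; origin at its centre. Both lie in the same tray at the start
- pale_2: pale tan nut, a slightly flattened ball 27 mm across and 23 mm high; origin at its centre. Both lie in the same tray at the start
- timer: loose white bench timer, 66 x 62 x 19 mm, in a row with the trays; origin in the middle of its underside
- tape_roll: loose roll of white tape, 64 mm across, 19 mm high, in a row with the pans; origin in the middle of its underside

How it is judged:
By the outcome, as a careful person would: the job done as asked, in the order asked, and still so for the second after the job is handed in, with the robot touching nothing.
It also fails if it takes over 72 s, if anything falls off the work surface, if the arm or the gripper's body presses on something with over 40 N, if the wrist force passes 120 N, or if a joint passes its speed limit or range.

## Working session

There is one attempt and no reset: what is moved stays moved. The work goes in short steps, Python scripts to look and compute and a tool call to move; the robot and the scene stay as the last step left them, time stands still between calls to the robot, and variables do not carry over. Pictures are saved under pics/ and viewed, at most 10 in all, crops included, and the job is handed in when it is done.

```bash
ls; mkdir -p pics
```

Create h.py:
```python
import numpy as np, cv2
from station import manip, imaging
from scipy.spatial.transform import Rotation as R
def grab(n):
    d=imaging.get_image(n); d['R']=cv2.Rodrigues(np.array(d['rvec'],float))[0]; d['t']=np.array(d['tvec'],float).ravel(); return d
def ray(d,u,v,z):
    c=-d['R'].T@d['t']; r=d['R'].T@np.array([(u-d['cx'])/d['fx'],(v-d['cy'])/d['fy'],1]); return c+r*(z-c[2])/r[2]
def cloud(d):
    Z=d['z_map']; v,u=np.indices(Z.shape); P=np.stack([(u-d['cx'])/d['fx']*Z,(v-d['cy'])/d['fy']*Z,Z],-1)
    return (P-d['t'])@d['R']
```

Run:
```python
from h import *
a=grab('scene');b=grab('side')
cv2.imwrite('pics/scene.png',a['frame']);cv2.imwrite('pics/side.png',b['frame'])
for d in(a,b): print(-d['R'].T@d['t'], d['fx'],d['R'][2])
import pickle
pickle.dump((a,b),open('im0.pkl','wb'))
```

```text
pics
station.py
[  74.18686227 -777.10085041  615.06699703] 460.6284966278183 [ 0.41616193  0.7506273  -0.51319382]
[181.68162586 706.59259864 518.82009067] 404.8268520430405 [ 0.3560088  -0.7879315  -0.50241585]
```

View pics/scene.png

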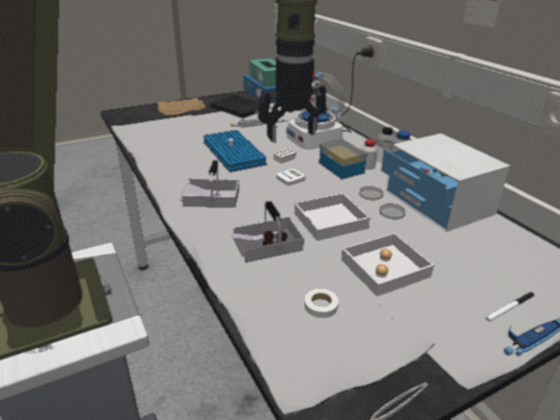

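View pics/side.png

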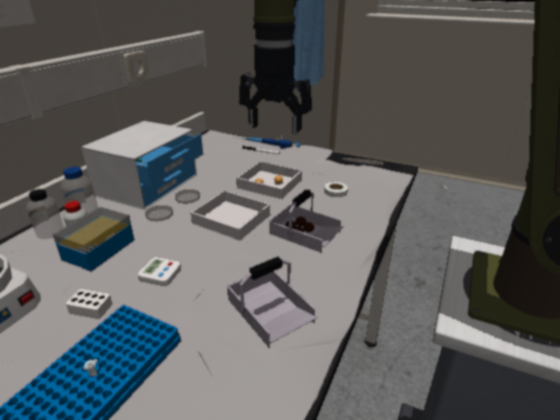

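The full pan is at scene (268,238), with its grip at (272,211). The empty tray is at scene (331,215), and the pale nuts are in the tray at (387,263). Next I'll measure both.

Run:
```python
from h import *; import pickle
a,b=pickle.load(open('im0.pkl','rb'))
for d,(x0,y0,x1,y1),nm in((a,(220,180,380,280),'a'),(b,(180,170,350,260),'b')):
    P=cloud(d)[y0:y1,x0:x1]; F=d['frame'][y0:y1,x0:x1]; ok=d['z_map'][y0:y1,x0:x1]>0
    z=P[...,2]
    g=ok&(F.max(2)<45)&(z>70)&(z<125)
    print(nm,'grip',g.sum(),np.median(P[g],0).round(1),P[g].min(0).round(1),P[g].max(0).round(1))
    if g.sum()>5:
        vv,uu=np.nonzero(g); print(uu.mean()+x0,vv.mean()+y0, ray(d,uu.mean()+x0,vv.mean()+y0,92).round(1), cv2.minAreaRect(P[g][:,:2].astype(np.float32)))
    h=ok&(z>28)&(z<42)
    lab_n,lab=cv2.connectedComponents(h.astype(np.uint8))
    for i in range(1,lab_n):
        m=lab==i
        if m.sum()>60: print(m.sum(),cv2.minAreaRect(P[m][:,:2].astype(np.float32)))
    br=ok&(F[...,2]>F[...,0].astype(int)+12)&(F.max(2)<110)
    print('brown',br.sum(),np.median(P[br],0).round(1))
A=cv2.resize(a['frame'][180:280,220:380],None,fx=4,fy=4,interpolation=2)
B=cv2.resize(b['frame'][170:260,190:350],None,fx=4,fy=4,interpolation=2)
cv2.imwrite('pics/crop.png',cv2.resize(np.vstack([A,B]),None,fx=.78,fy=.78))
```

```text
a grip 95 [462.9 -29.3  98.9] [456.5 -52.3  88.4] [ 4.722e+02 -1.000e-01  1.027e+02]
271.58947368421053 209.46315789473684 [468.3 -20.4  92. ] ((465.0105895996094, -26.095945358276367), (52.71346664428711, 12.078925132751465), 82.61450958251953)
105 ((460.7409973144531, 212.28451538085938), (100.5914306640625, 49.06912612915039), 63.719970703125)
442 ((639.6820068359375, 0.16339874267578125), (135.29367065429688, 142.17872619628906), 84.40779876708984)
283 ((457.3131103515625, -21.789962768554688), (98.91499328613281, 135.8167266845703), 82.33503723144531)
123 ((447.48748779296875, 28.095869064331055), (9.321028709411621, 98.93605041503906), 81.806640625)
235 ((593.7437744140625, -176.66717529296875), (148.44468688964844, 74.09764862060547), 47.30112838745117)
brown 113 [464.7 -26.7  20.5]
b grip 146 [463.7  -7.5  99.7] [413.2 -63.3  78.3] [476.9 219.5 104.5]
300.13698630136986 201.67123287671234 [464.9  -1.   92. ] ((450.82293701171875, 79.62679290771484), (27.55086326599121, 285.930908203125), 9.882208824157715)
301 ((641.2122192382812, -204.08187866210938), (133.34706115722656, 141.80953979492188), 88.17560577392578)
640 ((640.5490112304688, 3.3589019775390625), (134.34649658203125, 141.85508728027344), 84.69788360595703)
328 ((483.4592590332031, 11.067276000976562), (77.1452407836914, 162.49537658691406), 48.066192626953125)
192 ((447.4327697753906, -60.29717254638672), (7.424362659454346, 123.5477523803711), 82.97173309326172)
brown 203 [467.8 -32.8  19.4]
```

View pics/crop.png

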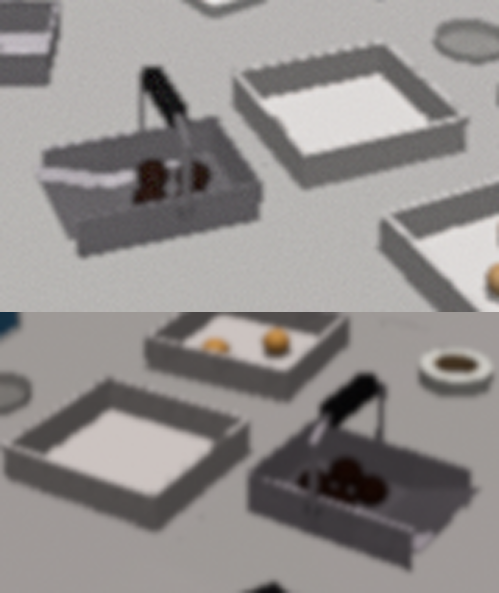

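Run:
```python
from h import *; import pickle
a,b=pickle.load(open('im0.pkl','rb'))
L=[]
for d in (a,b):
    P=cloud(d); F=d['frame']; z=P[...,2]
    g=(d['z_map']>0)&(F.max(2)<45)&(z>82)&(z<108)&(abs(P[...,0]-466)<30)&(abs(P[...,1]+22)<50)
    vv,uu=np.nonzero(g); (cx,cy),s,an=cv2.minAreaRect(np.stack([uu,vv],1).astype(np.float32)); print(g.sum(),(cx,cy),s,P[g].min(0).round(),P[g].max(0).round(),cv2.minAreaRect(P[g][:,:2].astype(np.float32)))
    L.append((ray(d,cx,cy,92),-d['R'].T@d['t']))
    rim=(d['z_map']>0)&(z>33)&(z<40)&(abs(P[...,0]-450)<90)&(abs(P[...,1]+20)<70)
    n,lab=cv2.connectedComponents(rim.astype(np.uint8))
    for i in range(1,n):
        m=lab==i
        if m.sum()>25: print(m.sum(),[np.round(q,1) for q in cv2.minAreaRect(P[m][:,:2].astype(np.float32))])
    q=P[(d['z_map']>0)&(abs(P[...,1])<130)&(P[...,0]>715)&(P[...,0]<900)]; 
    for x in range(715,900,20): 
        s=q[(q[:,0]>=x)&(q[:,0]<x+20)]; print(x, s[:,2].max().round() if len(s) else None,end=' | ')
    print()
p,c=L[0];q,e=L[1];d1=(p-c)/np.linalg.norm(p-c);d2=(q-e)/np.linalg.norm(q-e)
s=np.linalg.lstsq(np.stack([d1,-d2],1),e-c,rcond=None)[0];x=c+s[0]*d1;y=e+s[1]*d2;print('tri',x,y)
st=manip.read_state();print(st['ee_pos'],st['eef_rot'],R.from_euler('xyz',st['eef_rot']).as_matrix().round(3),st['time_s'],st['width'])
```

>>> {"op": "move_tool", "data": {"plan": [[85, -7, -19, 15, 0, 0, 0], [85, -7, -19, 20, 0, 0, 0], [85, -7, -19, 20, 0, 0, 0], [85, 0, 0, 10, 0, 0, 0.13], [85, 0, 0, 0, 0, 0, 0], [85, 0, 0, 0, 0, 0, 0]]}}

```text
refused: plan: the value is not of type 'object' (schema: type "object"). Nothing was moved.
```

Refused on format, not on reach. It needs an object with one list for each field.

>>> {"op": "move_tool", "data": {"plan": {"finger_gap": [85, 85, 85, 85, 85, 85], "x": [-7, -7, -7, 0, 0, 0], "y": [-19, -19, -19, 0, 0, 0], "z": [15, 20, 20, 10, 0, 0], "drx": [0, 0, 0, 0, 0, 0], "dry": [0, 0, 0, 0, 0, 0], "drz": [0, 0, 0, 0.13, 0, 0]}}}

```text
time_s: 0.85
ee_pos: [468.4, -21.0, 174.6]
eef_rot: [3.141, -0.0, 1.443]
contact_force: [0.3, 0.2, -0.4]
width: 84.7
grasp_force: 0.0
```

Run:
```python
from h import *
d=grab('wrist');cv2.imwrite('pics/w1.png',d['frame']);s=manip.read_state();print(s['ee_pos'],s['eef_rot'])
P=cloud(d);g=(d['z_map']>0)&(P[...,2]>80)&(P[...,2]<110)&(d['frame'].max(2)<60)&(abs(P[...,0]-466)<40)&(abs(P[...,1]+22)<60)
print(g.sum(),cv2.minAreaRect(P[g][:,:2].astype(np.float32)))
b=grab('side');q=cloud(b);m=(b['z_map']>0)&(abs(q[...,1])<130)&(q[...,0]>780)&(q[...,2]>40)&(q[...,0]<900)
for y in range(-130,130,20):
  k=q[m&(q[...,1]>=y)&(q[...,1]<y+20)]; print(y,len(k),k[:,0].min().round() if len(k) else '')
```

```text
[468.64137412 -20.94911089 174.77959479] [ 3.14063670e+00 -1.17227759e-04  1.44232188e+00]
1872 ((469.01727294921875, -19.316926956176758), (62.16197967529297, 15.686505317687988), 82.31470489501953)
-130 165 824.0
-110 160 824.0
-90 180 814.0
-70 193 813.0
-50 205 812.0
-30 229 812.0
-10 225 824.0
10 235 824.0
30 278 824.0
50 796 825.0
70 0 
90 0 
110 0
```

View pics/w1.png

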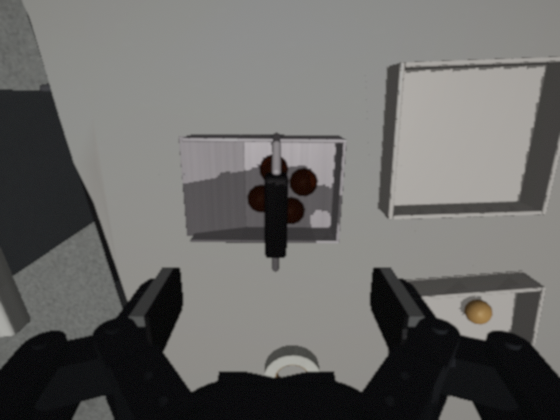

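The wrist view shows the grip bar at (276,215) with four nuts around (275–303, 165–210). The lip is on the left, towards the robot, and the jaws are aligned with the bar. I'll descend and grip.

>>> {"op": "move_tool", "data": {"plan": {"finger_gap": [85, 85, 85, 85, 85, 60, 40, 25, 5, 5], "x": [1.6, 0, 0, 0, 0, 0, 0, 0, 0, 0], "y": [0, 0, 0, 0, 0, 0, 0, 0, 0, 0], "z": [30, 30, 24, 10, 0, 0, 0, 0, 0, 0], "drx": [0, 0, 0, 0, 0, 0, 0, 0, 0, 0], "dry": [0, 0, 0, 0, 0, 0, 0, 0, 0, 0], "drz": [0, 0, 0, 0, 0, 0, 0, 0, 0, 0]}, "grip_n": 50}}

```text
time_s: 2.2
ee_pos: [468.5, -19.5, 80.8]
eef_rot: [3.141, 0.0, 1.441]
contact_force: [-0.8, -0.4, 4.2]
width: 15.4
grasp_force: 49.9
```

>>> {"op": "move_tool", "data": {"plan": {"finger_gap": [5, 5, 5, 5], "x": [0, 0, 0, 0], "y": [0, 0, 0, 0], "z": [0, 0, 0, 0], "drx": [0, 0, 0, 0], "dry": [0, 0, 0, 0], "drz": [0, 0, 0, 0]}}}

```text
time_s: 2.7
ee_pos: [468.5, -19.5, 80.8]
eef_rot: [3.141, 0.0, 1.441]
contact_force: [-1.0, -0.9, 5.7]
width: 15.1
grasp_force: 50.1
```

>>> {"op": "move_tool", "data": {"plan": {"finger_gap": [5, 5, 5, 5, 5, 5, 5], "x": [0, 0, 0, 0, 0, 0, 0], "y": [0, 0, 0, 0, 0, 0, 0], "z": [-8, -18, -22, -22, -15, -5, 0], "drx": [0, 0, 0, 0, 0, 0, 0], "dry": [0, 0, 0, 0, 0, 0, 0], "drz": [0, 0, 0, 0, 0, 0, 0]}, "grip_n": 60}}

```text
time_s: 3.58
ee_pos: [468.0, -19.4, 170.1]
eef_rot: [-3.141, -0.0, 1.441]
contact_force: [0.2, -1.0, -2.6]
width: 15.0
grasp_force: 58.6
```

>>> {"op": "move_tool", "data": {"plan": {"finger_gap": [5, 5, 5, 5, 5, 5, 5, 5, 5, 5], "x": [2, 4, 5, 5, 5, 5, 5, 5, 4, 3], "y": [10, 20, 25, 26, 27, 27, 26, 25, 20, 14], "z": [0, 0, 0, 0, 0, 0, 0, 0, 0, 0], "drx": [0, 0, 0, 0, 0, 0, 0, 0, 0, 0], "dry": [0, 0, 0, 0, 0, 0, 0, 0, 0, 0], "drz": [0, 0, 0, 0, 0, 0, 0, 0, 0, 0]}}}

```text
time_s: 4.82
ee_pos: [693.1, -5.1, 168.5]
eef_rot: [-3.14, 0.0, 1.441]
contact_force: [-0.9, 0.6, -1.8]
width: 15.5
grasp_force: 58.6
```

>>> {"op": "move_tool", "data": {"plan": {"finger_gap": [5, 5, 5, 5, 5, 5], "x": [0, 0, 0, 0, 0, 0], "y": [0, 0, 0, 0, 0, 0], "z": [0, 0, 0, 0, 0, 0], "drx": [-0.05, -0.1, -0.1, -0.07, -0.03, 0], "dry": [0, 0, 0, 0, 0, 0], "drz": [0, 0, 0, 0, 0, 0]}}}

```text
time_s: 5.58
ee_pos: [690.6, -5.1, 168.7]
eef_rot: [2.795, 0.0, 1.441]
contact_force: [-0.2, 0.3, -2.9]
width: 15.3
grasp_force: 58.9
```

Run:
```python
from h import *
a=grab('scene')['frame'][120:320,200:480];b=grab('side')['frame'][100:300,150:430]
cv2.imwrite('pics/t20.png',np.hstack([cv2.resize(q,None,fx=1.4,fy=1.4) for q in(a,b)]))
s=manip.read_state();print(s['ee_pos'],s['eef_rot'],s['joints'],s['contact_force'])
print(R.from_euler('xyz',s['eef_rot']).as_matrix().round(3))
```

```text
[692.04414746  -5.2426838  169.59352246] [2.79303399e+00 1.04216704e-04 1.44083551e+00] [ 0.01469446  0.35200317 -0.26446002  0.60914454 -0.0493509   1.70682828] [-0.51233593 -0.55238736 -2.10496969]
[[ 0.13   0.932  0.339]
 [ 0.992 -0.122 -0.044]
 [-0.     0.342 -0.94 ]]
```

View pics/t20.png

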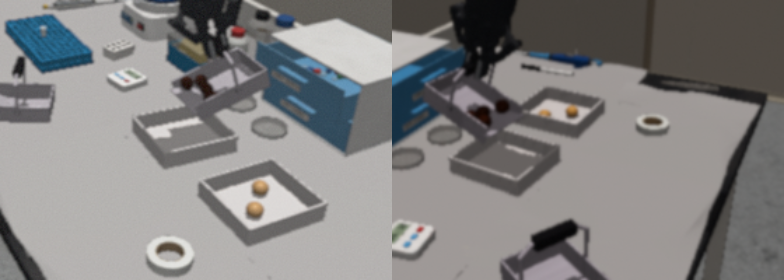

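At 20° tilt all four nuts are still in the pan, and the lip is over the empty tray (scene crop 185,130). Next I'll lower it and tip slowly about the lip.

>>> {"op": "move_tool", "data": {"plan": {"finger_gap": [5, 5, 5, 5, 5, 5, 5, 5, 5, 5], "x": [0, 0, 0, 0, 0, 0, 0, 0, 0, 0], "y": [-2.5, -2.5, -2.5, 0, -2.6, -2.6, -2.6, -2.6, 0, 0], "z": [11, 11, 10, 0, -3.2, -3.2, -3.2, -3.2, 0, 0], "drx": [0, 0, 0, 0, -0.044, -0.044, -0.044, -0.044, 0, 0], "dry": [0, 0, 0, 0, 0, 0, 0, 0, 0, 0], "drz": [0, 0, 0, 0, 0, 0, 0, 0, 0, 0]}}}

```text
time_s: 6.92
ee_pos: [681.9, -3.9, 145.8]
eef_rot: [2.615, -0.0, 1.441]
contact_force: [0.1, 1.0, -1.7]
width: 15.2
grasp_force: 59.0
```

>>> {"op": "move_tool", "data": {"plan": {"finger_gap": [5, 5, 5, 5, 5, 5, 5], "x": [0, 0, 0, 0, 0, 0, 0], "y": [-2.7, -2.7, 0, -2.7, -2.7, 0, 0], "z": [-3.7, -3.7, 0, -3.7, -3.7, 0, 0], "drx": [-0.044, -0.044, 0, -0.044, -0.044, 0, 0], "dry": [0, 0, 0, 0, 0, 0, 0], "drz": [0, 0, 0, 0, 0, 0, 0]}}}

```text
time_s: 7.8
ee_pos: [665.6, -1.7, 152.3]
eef_rot: [2.439, -0.0, 1.441]
contact_force: [0.4, 0.1, -1.6]
width: 15.0
grasp_force: 59.1
```

Run:
```python
from h import *
a=grab('scene')['frame'][120:320,200:480];b=grab('side')['frame'][100:300,150:430]
cv2.imwrite('pics/t40.png',np.hstack([cv2.resize(q,None,fx=1.4,fy=1.4) for q in(a,b)]))
```

```text
(no output)
```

View pics/t40.png

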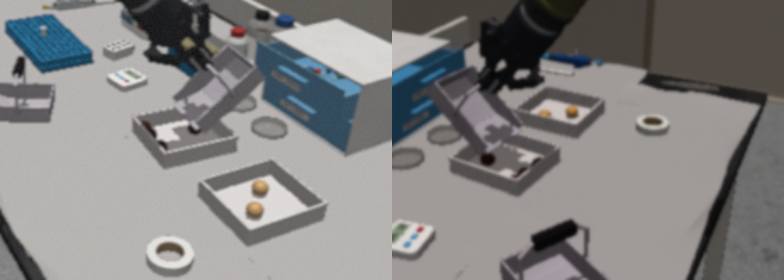

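At 40° tilt the pan looks empty and nuts are in the tray (scene crop 150,130 and 195,128). I'll tip a bit more to be sure, then raise, level out and count.

>>> {"op": "move_tool", "data": {"plan": {"finger_gap": [5, 5, 5, 5, 5, 5, 5, 5, 5, 5], "x": [0, 0, 0, 0, 0, 0, 0, 0, 0, 0], "y": [-2.7, -2.7, -2.7, -2.7, 0, 0, 15, 15, 8, 0], "z": [-3.5, -3.5, -3.5, -3.5, 0, 0, -13, -13, -7, 0], "drx": [-0.044, -0.044, -0.044, -0.044, 0, 0, 0, 0, 0, 0], "dry": [0, 0, 0, 0, 0, 0, 0, 0, 0, 0], "drz": [0, 0, 0, 0, 0, 0, 0, 0, 0, 0]}}}

```text
time_s: 9.15
ee_pos: [647.0, 0.8, 206.3]
eef_rot: [2.261, -0.001, 1.441]
contact_force: [-0.4, -0.5, -0.2]
width: 15.1
grasp_force: 59.2
```

>>> {"op": "move_tool", "data": {"plan": {"finger_gap": [5, 5, 5, 5, 5, 5, 5, 5, 5], "x": [0, 0, 0, 0, 0, 0, 0, 0, 0], "y": [0, 0, 0, 0, 0, 0, 0, 0, 0], "z": [0, 0, 0, 0, 0, 0, 0, 0, 0], "drx": [0.08, 0.15, 0.15, 0.15, 0.15, 0.12, 0.077, 0, 0], "dry": [0, 0, 0, 0, 0, 0, 0, 0, 0], "drz": [0, 0, 0, 0, 0, 0, 0, 0, 0]}}}

```text
time_s: 10.28
ee_pos: [645.8, 0.8, 202.8]
eef_rot: [3.13, 0.0, 1.441]
contact_force: [-0.5, 0.4, -0.7]
width: 14.7
grasp_force: 59.1
```

Run:
```python
from h import *
s=manip.read_state();print(s['ee_pos'],s['eef_rot'])
```

```text
[645.793574     0.78013336 202.83296182] [3.13021851e+00 3.34267074e-04 1.44096381e+00]
```

>>> {"op": "move_tool", "data": {"plan": {"finger_gap": [5, 5, 5, 5, 5, 5, 5, 5, 5, 5], "x": [-4, -5, -6, -6, -6, -6, -5, -3, -2.1, 0], "y": [-12, -22, -24, -24, -24, -24, -22, -14, -7.2, 0], "z": [0, 0, 0, 0, 0, 0, 0, 0, 0, 0], "drx": [0.01, 0, 0, 0, 0, 0, 0, 0, 0, 0], "dry": [0, 0, 0, 0, 0, 0, 0, 0, 0, 0], "drz": [0, 0, 0, 0, 0, 0, 0, 0, 0, 0]}}}

```text
time_s: 11.52
ee_pos: [468.7, -19.6, 203.7]
eef_rot: [3.139, 0.0, 1.441]
contact_force: [0.0, -0.4, -1.0]
width: 15.3
grasp_force: 59.1
```

Run:
```python
from h import *
s=manip.read_state();print(s['ee_pos'],s['eef_rot'])
a=grab('scene')['frame'][100:320,200:480];b=grab('side')['frame'][100:320,150:430]
cv2.imwrite('pics/ret.png',np.hstack([cv2.resize(q,None,fx=1.4,fy=1.4) for q in(a,b)]))
```

```text
[468.71884143 -19.59641195 203.74108836] [3.13896116e+00 6.46431703e-05 1.44083581e+00]
```

View pics/ret.png

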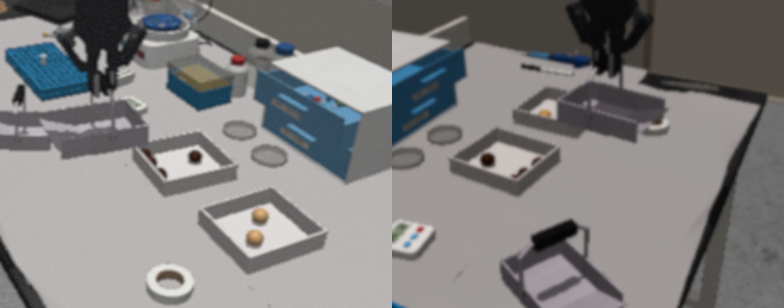

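Three nuts are clearly visible in the tray. The fourth may be hidden by its near wall, so I'll check with the wrist camera.

Run:
```python
from h import *
d=grab('wrist');cv2.imwrite('pics/w2.png',d['frame'])
```

```text
(no output)
```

View pics/w2.png

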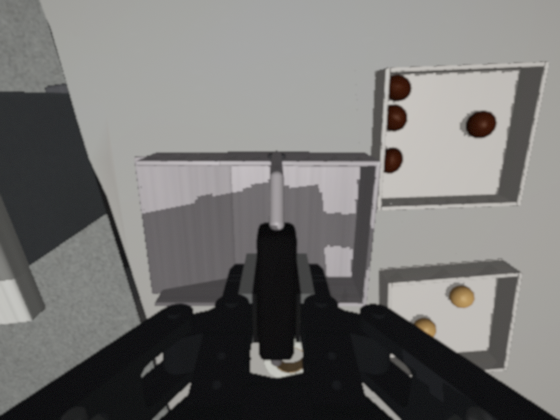

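All four chestnuts are in the tray at (397,88), (395,118), (390,160) and (481,124), and the pan is empty. I'll set it down.

>>> {"op": "move_tool", "data": {"plan": {"finger_gap": [5, 5, 5, 5, 5, 5, 5, 5, 5, 5], "x": [0, 0, 0, 0, 0, 0, 0, 0, 0, 0], "y": [0, 0, 0, 0, 0, 0, 0, 0, 0, 0], "z": [15, 25, 25, 22, 15, 8, 5, 3, 2, 0], "drx": [0.003, 0, 0, 0, 0, 0, 0, 0, 0, 0], "dry": [0, 0, 0, 0, 0, 0, 0, 0, 0, 0], "drz": [0, 0, 0, 0, 0, 0, 0, 0, 0, 0]}}}

```text
time_s: 12.92
ee_pos: [469.0, -19.6, 83.7]
eef_rot: [-3.141, 0.0, 1.441]
contact_force: [0.2, -1.4, -1.4]
width: 14.9
grasp_force: 59.1
```

>>> {"op": "move_tool", "data": {"plan": {"finger_gap": [5, 5, 5], "x": [0, 0, 0], "y": [0, 0, 0], "z": [1, 0, 0], "drx": [0, 0, 0], "dry": [0, 0, 0], "drz": [0, 0, 0]}}}

```text
time_s: 13.3
ee_pos: [468.9, -19.5, 82.6]
eef_rot: [-3.141, 0.0, 1.441]
contact_force: [-0.0, -0.1, -1.3]
width: 14.8
grasp_force: 59.1
```

>>> {"op": "move_tool", "data": {"plan": {"finger_gap": [5, 5, 5, 5, 5], "x": [0, 0, 0, 0, 0], "y": [0, 0, 0, 0, 0], "z": [1, 0.5, 0.3, 0, 0], "drx": [0, 0, 0, 0, 0], "dry": [0, 0, 0, 0, 0], "drz": [0, 0, 0, 0, 0]}}}

```text
time_s: 13.92
ee_pos: [468.6, -19.6, 80.8]
eef_rot: [-3.14, 0.0, 1.441]
contact_force: [-2.0, 0.1, 2.5]
width: 14.9
grasp_force: 59.6
```

>>> {"op": "move_tool", "data": {"plan": {"finger_gap": [20, 25, 40, 60, 85, 85, 85, 85], "x": [0, 0, 0, 0, 0, 0, 0, 0], "y": [0, 0, 0, 0, 0, 0, 0, 0], "z": [0, 0, 0, 0, 0, 0, 0, 0], "drx": [0, 0, 0, 0, 0, 0, 0, 0], "dry": [0, 0, 0, 0, 0, 0, 0, 0], "drz": [0, 0, 0, 0, 0, 0, 0, 0]}, "grip_n": 20}}

```text
time_s: 14.92
ee_pos: [468.8, -19.6, 80.7]
eef_rot: [-3.14, 0.0, 1.441]
contact_force: [0.2, -1.7, -0.0]
width: 84.9
grasp_force: 0.0
```

>>> {"op": "move_tool", "data": {"plan": {"finger_gap": [85, 85, 85, 85, 85, 85, 85, 85], "x": [0, 0, 0, 0, 0, 0, 0, 0], "y": [0, 0, 0, 0, 0, 0, 0, 0], "z": [-10, -25, -30, -30, -20, 0, 0, 0], "drx": [0, 0, 0, 0, 0, 0, 0, 0], "dry": [0, 0, 0, 0, 0, 0, 0, 0], "drz": [0, 0, 0, 0, 0, 0, 0, 0]}}}

```text
time_s: 15.92
ee_pos: [468.1, -19.5, 194.6]
eef_rot: [-3.138, 0.0, 1.441]
contact_force: [-0.4, 0.6, 0.5]
width: 85.4
grasp_force: 0.0
```

Run:
```python
from h import *
d=grab('wrist');P=cloud(d);g=(d['z_map']>0)&(P[...,2]>80)&(P[...,2]<110)&(d['frame'].max(2)<60)&(abs(P[...,0]-466)<40)&(abs(P[...,1]+22)<60)
print(g.sum(),cv2.minAreaRect(P[g][:,:2].astype(np.float32)))
a=grab('scene')['frame'][100:320,200:480]
cv2.imwrite('pics/end.png',np.hstack([cv2.resize(a,(480,377)),cv2.resize(d['frame'],None,fx=.55,fy=.55)[:,:].copy() if 0 else cv2.resize(d['frame'],(320,377))]))
```

```text
1597 ((469.214599609375, -18.209781646728516), (59.621028900146484, 15.950514793395996), 82.22225952148438)
```

View pics/end.png

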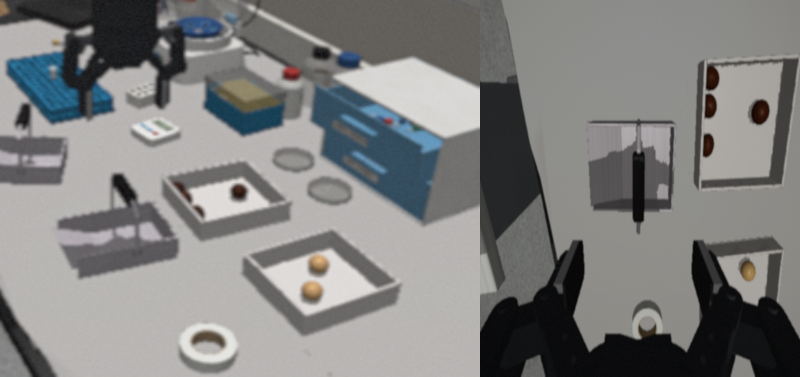

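The pan stands upright in its old place (bar at 469, -18 mm, against 469, -19 mm before). All four chestnuts are in the tray, and nothing else has moved.

```bash
python3 -c "
from station import manip, imaging; print(manip.sign_off())"
```

```text
the job is handed in; nothing more can be done
None
```

All four chestnuts are in the tray that was empty, the emptied pan is back upright within about 1 mm of where it stood, nothing else looks moved in the final pictures, and the job was handed in at about 16 s of the 72 s limit.

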